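# Stand the mixing tool in its tapered holder

## Robot

A 6-joint arm with a two-finger parallel gripper is mounted at the origin on a cart in front of the work surface, level with it; the furniture and walls round the work are solid. World frame = base frame: x ahead of the robot, y to its left, z up, the work surface at z = 0. Lengths are in m, angles in rad, forces in N, time in s.
With the tool pointing down it reaches from about 0.35 to 0.775 m from the base axis. Payload 5.5 kg.
Tool frame: the origin (TCP) lies at the very end of the fingers, on their centre line; the grasp point (between the pads) lies 19 mm behind it (env.grip_point_offset is the distance from the TCP to the grasp point, in m); z points along the fingers, y is the line along which they close (so a half turn about z gives the same grasp; the last joint's range is limited). The gripper opens to 85 mm and grips with 20 to 120 N. Pads are 22 mm wide; open, the fingers measure 114 mm over their backs; the gripper's body (76 mm by 85 mm) begins 54 mm behind the grasp point. The pads swing forward as they close: fully open they stand 13 mm farther back than shut.
Start: joints at [-1.418, 0.313, 0.046, 1.304, 0, 1.431], TCP at [0.166, -0.551, 0.231] pointing down, gripper open.
Joint ranges: [-2.76, 2.76], [-0.86, 1.69], [-1.03, 1.26], [-2.2, 2.34], [-1.47, 1.5], [-3.14, 3.14]. Speed limits (rad/s): [2.57, 2.57, 3.14, 3.14, 3.14, 3.14].

## Interface

Orientations are given as a unit quaternion [w, x, y, z].
In Python, from workcell import sensors, imaging, workorder, env gives the robot as it stands.
- The arm moves only by the shell command python3 -m handwheel 'ROWS' [FORCE]. ROWS is JSON, a list of rows, each a list of 5 numbers: the shift along the tool's x, y, z in mm, then the turn about the tool's z in rad, then the opening, from 0 (shut) to 1 (fully open). A call has 1 to 8 rows; each row is the pose to reach, as a shift and turn from the pose commanded when the call began, along the tool's axes at that moment; what a row does not reach only later rows make up. A row lasts 1/10 s, in which the tool goes at most 50 mm and 8.59 degrees, less where a joint would pass 70% of its speed; a pose out of reach is approached as far as the arm can. A call with a gripper value outside its range is refused whole. The fingers move at their own pace and stop on an object; FORCE is the grip in N (left out, the last holds). Time passes only in rows, so rows that repeat a pose let the fingers close. It gives the time, the measured TCP pose, the force, the opening and the grip force at its end, in the units of the state.
- sensors.get_state(): the state, without advancing time (a new reading comes with each control period).
- imaging.read_camera(name): name is "side" or "top" or "wrist"; returns a dict with "color" (480x640x3 uint8, blue, green, red), "z_map" (480x640 float32, m along the optical axis (not along the pixel's ray), 0 where there is no reading), "fx", "fy", "cx", "cy" (pixels), "xyz" and "rotation" of the camera in the world. Camera axes: x right, y down, z forward; pixel columns grow to the right and rows downward; lengths in m; the calibration is good to about 2 mm. A picture is of the moment at which its call begins.
- workorder.hand_in(): hands the job in; it is judged then, once.
The state is a dict: "clock": time; "joint_pos": joint angles; "qvel": joint speeds; "tau": joint torques, N m; "tcp_pos": TCP position; "orientation": TCP orientation; "wrist_force": force on the tool from outside, world axes, zero at the start; "ft_torque": the same for the moment, N m; "finger_gap": finger opening in m; "grip_force": force on a finger pad.
Only numpy, scipy, OpenCV 4.12 (cv2) and the standard library are available. Lean on these libraries where they do the work, as an engineer would, in place of code of your own. Each camera call takes 0.05 s, during which the arm holds its last target. There are 200 camera calls.

## Task

The rinsed mixing tool is leaning in the white drying cradle. Lift it out, stand it upright in the grey holder with its tapered steel shank down in the tapered socket, and push the tool down, firmly but without ramming it, until the socket has sunk fully home and its yellow band has vanished into the housing; then let go. Do not push the socket down while it is empty, and leave the beaker, jar, tape roll, timer and vial where they are.

Things in the scene. Friction and masses are not known exactly. Their poses are not given: they have to be found in the camera images.
- mixing_tool: Loose tool, 155 mm long, 0.2-0.4 kg, round about its z axis. Origin: centre of the small end of the taper; z runs from there to the grip. Steel taper z = 0 (18 mm dia) to 50 mm (32.6 mm dia); dark flange 42 mm dia, z = 50-57; bare neck 28 mm dia, z = 57-110; blue grip 34 mm dia, z = 110-155, flat top. Starts leaning in the cradle, 35 deg from vertical, grip uppermost.
- tool_grip (a point): Point on the tool's axis in the blue grip, 136 mm from the small end: a good place to grip (34 mm wide).
- tool_top (a point): Centre of the flat top of the tool (155 mm from the small end).
- cradle: Fixed white cradle, base 150 x 90 mm, origin under its centre. The tool's grip leans to the cradle's -x, small end at +x on a toe plate 45 mm up. Two V yokes bear the neck from below, 64-74 and 92-102 mm from the small end. The flange sits below the lower yoke: the tool will not come out along its axis, but square to it (up and toward the cradle's +x); 30 mm frees it.
- holder: Fixed holder: dark round foot 92 mm diameter and 10 mm high, grey tubular housing 62 mm diameter up to z = 62 mm. Origin at the centre of the foot's underside, z up. Paper trays stand behind it (from x = 0.52 m on, y = 0.08 to 0.33 m, 0.2 m high): carry the tool round or over them.
- socket_mouth (a point): Centre of the socket's mouth, on the top face of its steel rim (60 mm dia); 75 mm above the worktop when the socket is fully up. The mouth is 32 mm wide and narrows with the shank's own taper to 18.8 mm at 45 mm depth, open below. A seated tool stands plumb on the socket's axis by itself, small end 48 mm below the mouth, flange 2 mm above the rim.
- socket (a joint): How far the socket is pushed down into the housing (m): 0 fully up, 0.008 fully home on a hard stop; starts at 0 to 0.002. A stiff slide: it takes about 10 N pushed slowly (some 8 N more at 50 mm/s), stays where it is left and does not sink under the tool's weight. A yellow band under the rim shows while it is up.
- beaker: Small clear beaker, 59 mm diameter, 64 mm high, origin under its centre; leave it alone.
- jar: White jar with a red cap, 44 mm diameter, 94 mm high, origin under its centre; leave it alone.
- tape: Roll of tape lying flat, 98 mm diameter, 25 mm high, origin under its centre; leave it alone.
- clock: Grey bench timer, 71 x 77 x 50 mm, origin under its centre; leave it alone.
- vial_yellow: Amber vial with a blue cap and a yellow band, 24 mm diameter, 73 mm high, origin under its centre; leave it alone.
Things that resemble listed ones, but are neither listed nor needed, are in the scene too. Leave any brown look-alike of the holder alone.

How it is judged:
At the end, for the whole second after the job is handed in: The tool stands upright (within 3.4 degrees) with its taper seated in the socket (small end at least 44 mm below the mouth, within 4 mm of its axis), the socket is pushed down at least 6.5 of its 8 mm, and the tool is released and at rest (value of joint socket above 0.0065 m and angle between mixing_tool's own z axis and vertical below 0.06 rad and horizontal distance between mixing_tool and socket_mouth below 0.004 m and z of mixing_tool in the frame of socket_mouth below -0.044 m and linear speed of mixing_tool below 0.02 m/s and contact force between the fingers and mixing_tool below 0.1 N); the robot touches nothing.
It fails at once if the socket is pushed down (over 4 mm) while the tool is not in it (value of joint socket above 0.004 m and (z of mixing_tool in the frame of socket_mouth above -0.02 m or horizontal distance between mixing_tool and socket_mouth above 0.015 m)).
It fails at once if the beaker, jar, tape roll, timer or vial is shifted by more than 25 mm (distance of any of beaker, jar, tape, clock, vial_yellow from where it was at the start of the episode above 0.025 m).
It fails at once if the tool is rammed into the holder (contact forces of over 100 N in all; a push of 60 N stays below this) (contact force between mixing_tool and holder above 100 N).
It also fails if it takes over 54 s, if anything falls off the work surface, if the arm or the gripper's body presses on something with over 40 N, if the wrist force passes 120 N, or if a joint passes its speed limit or range.

## Working session

There is one attempt and no reset: what is moved stays moved. The work goes in short steps, Python scripts to look and compute and a shell command to move; the robot and the scene stay as the last step left them, time stands still between calls to the robot, and variables do not carry over. Pictures are saved under pics/ and viewed, at most 11 in all, crops included, and the job is handed in when it is done.

```bash
ls; mkdir -p pics
python3 - <<'E'
from workcell import sensors, imaging, env
import cv2,numpy as np
s=sensors.get_state()
for k in ("clock","tcp_pos","orientation","finger_gap","wrist_force"): print(k,s[k])
print([a for a in dir(env) if a[0]!='_'], env.grip_point_offset)
for n in ("side","top"):
    c=imaging.read_camera(n); cv2.imwrite(f"pics/{n}0.png",c["color"]); np.savez(f"{n}0.npz",**c)
    print(n,c["fx"],c["cx"],c["cy"],c["xyz"],np.round(c["rotation"],3).tolist())
E
```

```text
pics
clock 0.0
tcp_pos [ 0.16589115 -0.5500125   0.23041078]
orientation [-9.18628436e-04  9.89301847e-01  1.45880125e-01  1.36066916e-05]
finger_gap 0.08527047222647885
wrist_force [-0.07760085  0.7595161  -0.33584193]
['MotionError', 'grip_point_offset'] 0.0187
side 474.7788902404651 319.7932412703021 242.33522123710586 [ 0.27938521 -0.80448618  0.68021948] [-0.457, 0.878, -0.123, 0.07]
top 471.215907947964 324.14545637352256 241.84318806287843 [ 0.45675413 -0.02988873  1.32610401] [-0.019, 0.71, -0.703, 0.034]
```

View pics/side0.png

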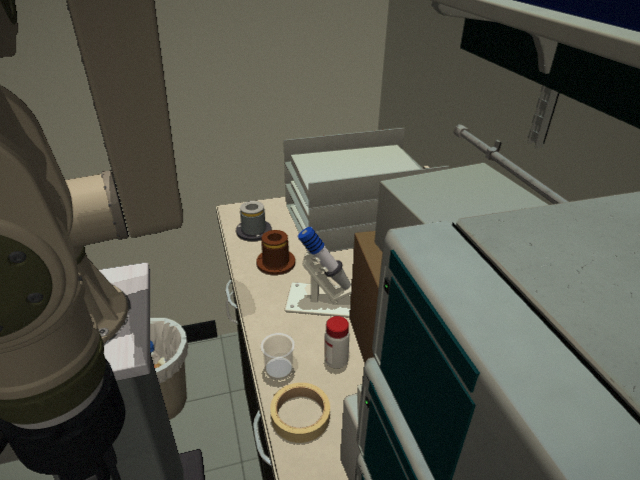

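View pics/top0.png

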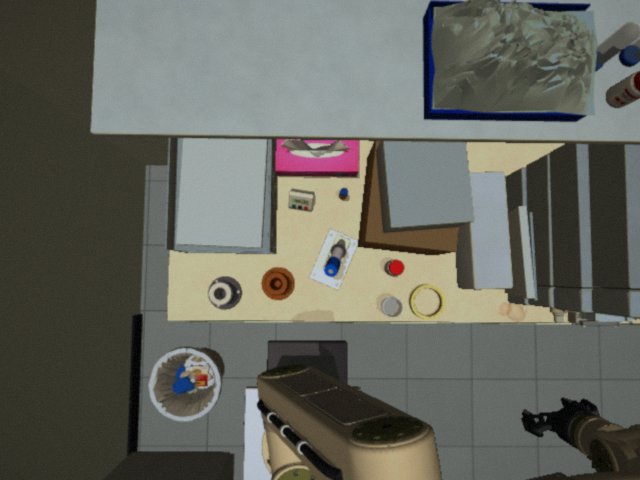

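Side view: grey holder at (253,218), brown look-alike (275,250), tool grip (311,240), jar (337,340), beaker (278,355), tape (300,412). In the top view, the grey holder is at (225,292), brown at (278,284), and the blue grip at (333,265) on the white cradle (333,260). The grey one has a steel rim and yellow band, so it is the holder; I'll confirm that in a crop.

```bash
cat > h.py <<'E'
import numpy as np,cv2
from scipy.spatial.transform import Rotation as R
from workcell import sensors, imaging
def rot(c):
    q=np.asarray(c["rotation"],float)
    return q if q.shape==(3,3) else R.from_quat(q[[1,2,3,0]]).as_matrix()
def cloud(c):
    v,u=np.mgrid[0:480,0:640]; z=c["z_map"]
    P=np.stack([(u-c["cx"])/c["fx"]*z,(v-c["cy"])/c["fy"]*z,z],-1)
    W=P@rot(c).T+np.asarray(c["xyz"]); W[z<=0]=np.nan; return W
def onplane(c,u,v,h):
    d=rot(c)@np.array([(u-c["cx"])/c["fx"],(v-c["cy"])/c["fy"],1]); o=np.asarray(c["xyz"]); return o+d*(h-o[2])/d[2]
def proj(c,p):
    q=rot(c).T@(np.asarray(p)-c["xyz"]); return c["fx"]*q[0]/q[2]+c["cx"],c["fy"]*q[1]/q[2]+c["cy"]
def blue(c):
    h=cv2.cvtColor(c["color"],cv2.COLOR_BGR2HSV); return cv2.inRange(h,(100,120,40),(130,255,255))>0
def st():
    s=sensors.get_state(); Rm=R.from_quat(np.asarray(s["orientation"])[[1,2,3,0]]).as_matrix(); return s,np.asarray(s["tcp_pos"]),Rm
E
python3 - <<'E'
from h import *
C={n:dict(np.load(f"{n}0.npz")) for n in("side","top")}
for n,c in C.items():
    W=cloud(c); m=blue(c)&(W[...,0]>.3)&(W[...,0]<.55)&(abs(W[...,1])<.2)&(W[...,2]>.08)&(W[...,2]<.25)
    P=W[m]; print(n,"blue",len(P),P.mean(0).round(4),P.min(0).round(3),P.max(0).round(3))
    u=np.linalg.svd(P-P.mean(0))[2] if len(P)>5 else 0; print(u[0])
    # white base plate
    m=(abs(W[...,2]-.008)<.02)&(c["color"].min(-1)>170)&(W[...,0]>.3)&(W[...,0]<.6)&(abs(W[...,1])<.15)
    mm=m.astype(np.uint8); k,l,s,ce=cv2.connectedComponentsWithStats(mm); 
    if k>1:
        i=1+s[1:,4].argmax(); Q=W[l==i]; r=cv2.minAreaRect((Q[:,:2]*1000).astype(np.float32)); print("plate",len(Q),Q[:,2].mean(),r)
    # holder: rim
    for lo,hi in((.066,.08),(.055,.08)):
        m=(W[...,2]>lo)&(W[...,2]<hi)&(W[...,0]>.25)&(W[...,0]<.5)&(W[...,1]>.0)&(W[...,1]<.4)
        Q=W[m]
        for a,b,nm in((.2,.4,"grey"),(.0,.2,"brown")):
            q=Q[(Q[:,1]>a)&(Q[:,1]<b)]
            if len(q): print(nm,len(q),q.mean(0).round(4),q.min(0).round(3),q.max(0).round(3), cv2.minEnclosingCircle((q[:,:2]*1000).astype(np.float32)))
c=C["top"];W=cloud(c)
for u,v in((410,210),(420,180),(320,150),(230,190),(395,268),(390,306),(490,230),(400,60),(344,194),(300,200)): print((u,v),W[v,u].round(3))
a=C["side"]["color"][190:290,220:370]; b=c["color"][220:320,200:350]
cv2.imwrite("pics/crop0.png",np.hstack([cv2.resize(x,None,fx=2.6,fy=2.6,interpolation=2) for x in(a,b)]))
E
```

```text
side blue 366 [ 0.4788 -0.0809  0.1616] [ 0.456 -0.093  0.135] [ 0.504 -0.052  0.182]
[ 0.55603405 -0.39400237 -0.73183897]
plate 605 0.008229691851122904 ((498.57891845703125, -73.86004638671875), (101.21466827392578, 132.5184783935547), 66.18815612792969)
grey 199 [0.4073 0.2241 0.0733] [0.379 0.2   0.066] [0.437 0.251 0.077] ((408.083740234375, 221.19749450683594), 30.37674903869629)
brown 360 [0.4304 0.0885 0.0737] [0.388 0.043 0.066] [0.464 0.2   0.079] ((419.771484375, 122.40558624267578), 81.0053482055664)
grey 278 [0.4062 0.222  0.0699] [0.377 0.2   0.055] [0.438 0.251 0.077] ((406.5152282714844, 220.7317352294922), 31.60283660888672)
brown 620 [0.4284 0.0917 0.0683] [0.387 0.041 0.055] [0.465 0.2   0.079] ((411.031494140625, 119.8945083618164), 82.16583251953125)
top blue 193 [ 0.4841 -0.0736  0.1702] [ 0.46  -0.091  0.147] [ 0.507 -0.056  0.186]
[-0.85551592  0.32918389  0.39966295]
plate 811 0.00927824308144573 ((508.162109375, -84.039794921875), (87.4161148071289, 147.63699340820312), 67.29388427734375)
grey 243 [0.413  0.2236 0.0748] [0.384 0.201 0.066] [0.442 0.247 0.08 ] ((413.22589111328125, 218.67379760742188), 29.71689796447754)
brown 355 [0.4351 0.0932 0.0753] [0.392 0.042 0.066] [0.469 0.2   0.08 ] ((419.7896728515625, 120.51146697998047), 82.9404296875)
grey 276 [0.4132 0.2233 0.0732] [0.384 0.2   0.055] [0.444 0.247 0.08 ] ((413.7136535644531, 217.4334716796875), 30.66136932373047)
brown 420 [0.4348 0.0962 0.0732] [0.392 0.04  0.055] [0.47 0.2  0.08] ((421.6850891113281, 120.86305236816406), 83.2593002319336)
(410, 210) [ 0.601 -0.233  0.332]
(420, 180) [ 0.666 -0.255  0.332]
(320, 150) [ 0.801 -0.042  0.068]
(230, 190) [0.673 0.183 0.154]
(395, 268) [ 0.482 -0.241  0.095]
(390, 306) [ 0.378 -0.241  0.01 ]
(490, 230) [ 0.579 -0.473  0.15 ]
(400, 60) [ 0.808 -0.165  0.59 ]
(344, 194) [ 0.68  -0.108  0.075]
(300, 200) [0.667 0.011 0.047]
```

View pics/crop0.png

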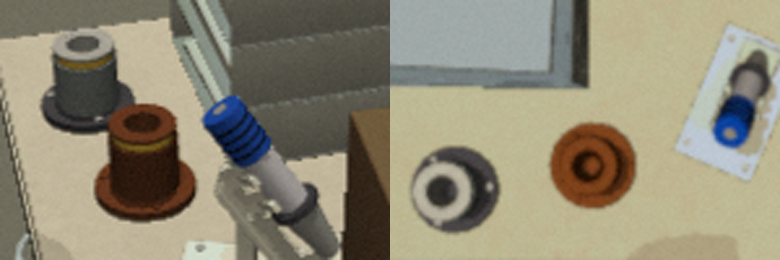

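The left crop shows the grey holder (side 253,218) with its steel rim and yellow band. The brown one (side 275,250) is the look-alike, so grey is the target. The tool's top disc is near side (305.4,229.6) and top (330.8,270.8).

Run:
```python
from h import *
C={n:dict(np.load(f"{n}0.npz")) for n in("side","top")}
def ray(c,u,v):
    d=rot(c)@np.array([(u-c["cx"])/c["fx"],(v-c["cy"])/c["fy"],1]); return np.asarray(c["xyz"]),d/np.linalg.norm(d)
def tri(a,b):
    (o,d),(p,e)=ray(C["side"],*a),ray(C["top"],*b)
    t=np.linalg.lstsq(np.stack([d,-e],1),p-o,rcond=None)[0]; x,y=o+d*t[0],p+e*t[1]; return (x+y)/2,np.linalg.norm(x-y)
print("top",tri((305.4,229.6),(330.8,270.8)))
c=C["top"];W=cloud(c)
for n in C:
    w=cloud(C[n]); m=(w[...,2]>.066)&(w[...,2]<.085)&(w[...,0]>.36)&(w[...,0]<.46)&(w[...,1]>.165)&(w[...,1]<.29)
    q=w[m]; print(n,"rim",cv2.minEnclosingCircle((q[:,:2]*1000).astype(np.float32)),np.median(q[:,2]))
m=(W[...,2]>.12)&(W[...,0]>.35)&(W[...,0]<.62)&(W[...,1]>-.3)&(W[...,1]<-.1); q=W[m]; print("box",q.min(0),q.max(0)); 
for y in np.arange(-.3,-.1,.03):
    k=q[abs(q[:,1]-y)<.01]; print(round(y,2),k[:,0].min() if len(k) else None)
s,p,Rm=st(); print("tool axes x,y",Rm[:,0],Rm[:,1],s["joint_pos"])
```

```text
top (array([ 0.47143668, -0.06970968,  0.17963622]), np.float64(0.0018561664752213378))
side rim ((406.7838134765625, 220.97879028320312), 31.249265670776367) 0.07383414423174217
top rim ((413.4136962890625, 217.78323364257812), 30.240535736083984) 0.07493901813841441
box [ 0.49322266 -0.29972375  0.12006505] [ 0.61999111 -0.10037101  0.34046889]
-0.3 0.5281461230153225
-0.27 0.5303893345351062
-0.24 0.5333144178626984
-0.21 0.5365398537495956
-0.18 0.5397867258867621
-0.15 0.5430307720617265
-0.12 None
tool axes x,y [9.57439251e-01 2.88634773e-01 2.18736449e-04] [ 0.28863473 -0.95743787 -0.0016454 ] [-1.41760160e+00  3.13927169e-01  4.50612077e-02  1.30359020e+00
 -1.23540231e-05  1.43119026e+00]
```

```bash
python3 -m handwheel '[[28,-23,-3,-0.147,1],[56,-47,-6,-0.294,1],[84,-70,-9,-0.441,1],[112,-94,-12,-0.588,1],[140,-117,-15,-0.735,1],[168,-140,-18,-0.882,1],[196,-164,-20,-1.029,1],[224,-187,-20,-1.176,1]]'
python3 - <<'E'
from h import *
s,p,Rm=st(); print(p,s["joint_pos"])
g=np.array([.4815,-.0739,.25]); d=(Rm.T@(g-p))*1000; print("shift mm",d, "yaw x",np.degrees(np.arctan2(Rm[1,0],Rm[0,0])))
E
```

```text
clock: 0.9
tcp_pos: [0.3269, -0.3054, 0.2513]
orientation: [0.0, 0.74, 0.672, 0.0]
wrist_force: [0.6, 0.1, 0.2]
finger_gap: 0.0851
grip_force: 0.0
[ 0.32692397 -0.30544172  0.25130606] [-9.31241247e-01  6.00780259e-02 -2.17539351e-01  1.29316761e+00
  3.92606669e-05  7.35778319e-01]
shift mm [245.32147185 131.61560563   1.31529678] yaw x 84.48681450537133
```

```bash
python3 -m handwheel '[[31,16,0,-0.147,1],[62,33,0,-0.294,1],[93,50,0,-0.441,1],[124,67,0,-0.588,1],[155,84,0,-0.735,1],[186,100,0,-0.882,1],[217,117,0,-1.029,1],[245,132,0,-1.176,1]]'
python3 -m handwheel '[[0,0,0,-0.1,1],[0,0,0,-0.1,1],[0,0,0,-0.1,1]]' >/dev/null
python3 - <<'E'
from h import *
s,p,Rm=st(); print(p,s["joint_pos"],"yaw x",np.degrees(np.arctan2(Rm[1,0],Rm[0,0])))
c=imaging.read_camera("wrist"); cv2.imwrite("pics/w1.png",c["color"]); np.savez("w1.npz",**c)
print(c["fx"],c["cx"],c["cy"],c["xyz"],c["rotation"])
W=cloud(c); m=blue(c)&(W[...,2]>.1)&(W[...,2]<.22); P=W[m]; print(len(P))
if len(P)>50:
    ax=np.array([-.923*.574,.386*.574,.819]); r=(P-P.mean(0)); t=r@ax
    print(P.mean(0),P.min(0),P.max(0),np.linalg.svd(r,full_matrices=False)[2][0])
    # lateral extent across lean plane
    n=np.array([.386,.923,0]); l=P@n; print("lat",np.percentile(l,[1,99]),"tool expects",n@[.4815,-.0739,0])
E
```

```text
clock: 1.7
tcp_pos: [0.4832, -0.075, 0.251]
orientation: [-0.0, 0.243, 0.97, -0.0]
wrist_force: [-0.3, -0.2, 0.0]
finger_gap: 0.0851
grip_force: 0.0
[ 0.48238625 -0.07658135  0.25094554] [-3.21821735e-01  1.40515642e-01 -1.27783357e-01  1.30332144e+00
 -2.43907698e-04  7.73982467e-02] yaw x 157.12637864137903
364.87144650866827 315.5464129517597 236.88581624068055 [ 0.41684531 -0.04892533  0.39485574] [0.11674283 0.82495367 0.54763669 0.07691949]
2254
[ 0.47633602 -0.06968424  0.17218397] [ 0.45693022 -0.09015806  0.14908024] [ 0.50509738 -0.05161539  0.18313751] [ 0.89409324 -0.41714372 -0.16305946]
lat [0.10491422 0.13449701] tool expects 0.1176493
```

View pics/w1.png

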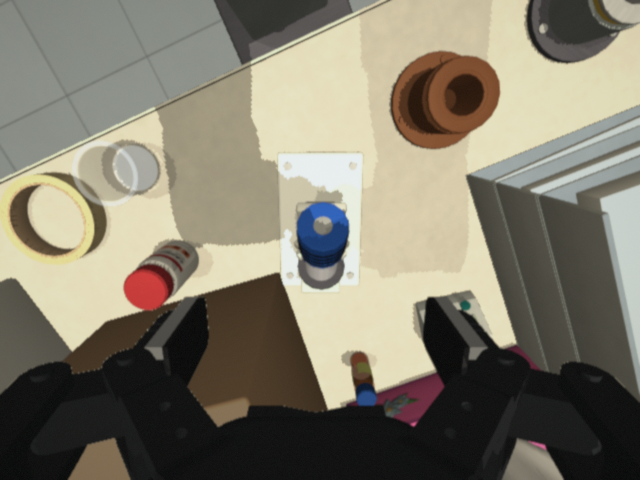

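The wrist picture shows the tool square to the fingers, top disc centre at (323,226), neck and flange below it at (322,272), and nothing in the way of the fingers.

Run:
```python
from h import *
c=dict(np.load("w1.npz")); t=onplane(c,323,226,.178); print("top",t)
W=cloud(c); print("depth there",W[226,323])
ax=np.array([-.923*.574,.386*.574,.819]); g=t-.019*ax; print("grip",g)
s,p,Rm=st(); tc=g.copy(); tc[2]-=.0187; print("shift mm",Rm.T@(tc-p)*1000)
```

```text
top [ 0.46971456 -0.06647093  0.178     ]
depth there [ 0.47071004 -0.0668013   0.17391678]
grip [ 0.4797808  -0.07068065  0.162439  ]
shift mm [  4.69276523   4.72054599 107.31069037]
```

```bash
python3 -m handwheel '[[4.5,4.5,25,-0.005,1],[4.5,4.5,50,-0.005,1],[4.5,4.5,75,-0.005,1],[4.5,4.5,95,-0.005,1],[4.5,4.5,107,-0.005,1],[4.5,4.5,107,-0.005,1],[4.5,4.5,107,-0.005,1]]'
python3 -m handwheel '[[0,0,0,0,0.3],[0,0,0,0,0.3],[0,0,0,0,0.3],[0,0,0,0,0.3],[0,0,0,0,0.3],[0,0,0,0,0.3],[0,0,0,0,0.3],[0,0,0,0,0.3]]' 40
```

```text
clock: 2.75
tcp_pos: [0.4805, -0.0712, 0.1449]
orientation: [0.0, 0.195, 0.981, -0.0]
wrist_force: [0.3, 0.2, 0.7]
finger_gap: 0.0855
grip_force: 0.0
clock: 3.55
tcp_pos: [0.4805, -0.0709, 0.145]
orientation: [0.0, 0.195, 0.981, -0.0]
wrist_force: [-1.0, -0.4, 5.6]
finger_gap: 0.0327
grip_force: 39.8
```

```bash
python3 -m handwheel '[[-4,0,-3,0,0.2],[-8,0,-6,0,0.2],[-13,0,-9,0,0.2],[-18,0,-13,0,0.2],[-23,0,-16,0,0.2],[-28,0,-20,0,0.2],[-32,0,-23,0,0.2],[-32,0,-23,0,0.2]]' 40
python3 -m handwheel '[[0,0,-20,0,0.2],[0,0,-45,0,0.2],[0,0,-70,0,0.2],[0,0,-90,0,0.2],[0,0,-90,0,0.2],[0,0,-90,0,0.2]]' 40
python3 - <<'E'
from h import *
for n in("side","wrist"):
    c=imaging.read_camera(n); cv2.imwrite(f"pics/{n}2.png",c["color"]); np.savez(f"{n}2.npz",**c)
a=cv2.imread("pics/side2.png")[120:330,200:430]; b=cv2.imread("pics/wrist2.png")[100:,120:520]
cv2.imwrite("pics/c2.png",np.hstack([cv2.resize(a,(400,380)),cv2.resize(b,(400,380))]))
E
```

```text
clock: 4.35
tcp_pos: [0.5113, -0.0835, 0.1679]
orientation: [0.001, 0.195, 0.981, -0.0]
wrist_force: [-0.1, -0.0, -2.5]
finger_gap: 0.0323
grip_force: 40.0
clock: 4.95
tcp_pos: [0.51, -0.083, 0.2569]
orientation: [0.0, 0.195, 0.981, -0.0]
wrist_force: [-0.4, 0.6, -3.1]
finger_gap: 0.0328
grip_force: 40.5
```

View pics/c2.png

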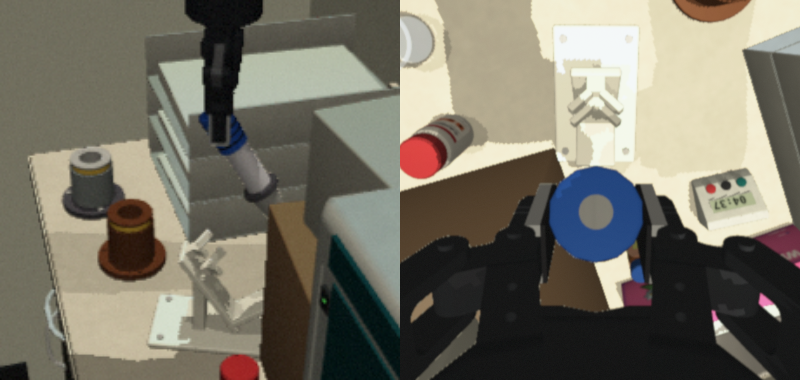

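The tool is out and still leaning about 35° between the pads, with the flange clear of the yokes and the cradle empty. I'll move clear of the box and trays, then loosen the grip to see whether it swings plumb.

```bash
python3 -m handwheel '[[20,16,0,0,0.2],[55,45,0,0,0.2],[90,74,0,0,0.2],[125,102,0,0,0.2],[160,131,0,0,0.2],[195,160,0,0,0.2],[228,187,0,0,0.2],[248,203,0,0,0.2]]' 40
python3 -m handwheel '[[0,0,0,0,0.2],[0,0,0,0,0.2],[0,0,0,0,0.2],[0,0,0,0,0.2],[0,0,0,0,0.2]]' 20
python3 - <<'E'
from h import *
for n in("side","wrist"):
    c=imaging.read_camera(n); cv2.imwrite(f"pics/{n}3.png",c["color"]); np.savez(f"{n}3.npz",**c)
a=cv2.imread("pics/side3.png")[80:290,160:390]; b=cv2.imread("pics/wrist3.png")[100:,120:520]
cv2.imwrite("pics/c3.png",np.hstack([cv2.resize(a,(400,380)),cv2.resize(b,(400,380))]))
s,p,Rm=st(); print(p,s["joint_pos"],s["ft_torque"])
E
```

```text
clock: 5.85
tcp_pos: [0.3556, 0.2012, 0.256]
orientation: [-0.001, 0.194, 0.981, -0.0]
wrist_force: [0.4, -0.2, -3.4]
finger_gap: 0.0328
grip_force: 40.7
clock: 6.35
tcp_pos: [0.3586, 0.1987, 0.257]
orientation: [-0.0, 0.196, 0.981, -0.0]
wrist_force: [0.0, 0.9, -3.2]
finger_gap: 0.0329
grip_force: 40.7
[0.35854075 0.19885993 0.25716344] [ 3.10090195e-01 -1.45588842e-02 -2.80019920e-01  1.30550035e+00
 -1.04038898e-04  7.03337235e-01] [0.01892153 0.04634625 0.04976053]
```

View pics/c3.png

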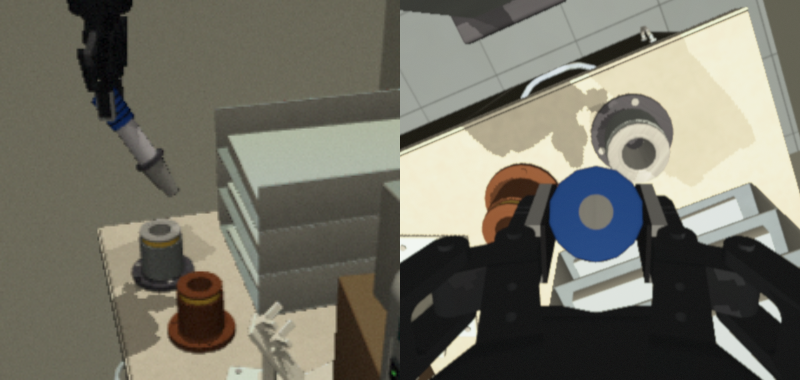

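The tool still leans about 35° and is firmly held; the grip does not relax on command. Its tip is at side ≈(257,185), and the holder's mouth is at wrist ≈(358,255). The plan is to dip the tip into the mouth and pivot the tool upright about it. Next I measure tip and mouth in the same views.

Run:
```python
from h import *
s,p,Rm=st(); g=p-.0187*Rm[:,2]; ex=-Rm[:,0]; ey=Rm[:,1]
print("grip pt",g,"lean dir",ex)
for n in("side","wrist"):
    c=dict(np.load(f"{n}3.npz")); W=cloud(c); r=W-g
    if n=="side":
        m=(abs(r@ey)<.03)&(r@ex<.13)&(r@ex>0)&(W[...,2]>.11)&(W[...,2]<.235)
        l=cv2.connectedComponents(m.astype(np.uint8))[1]; m=l==np.bincount(l[l>0]).argmax()
        P=r[m]; a,b,z=P@ex,P@ey,P[:,2]; print("pts",m.sum(),"low",z.min(), "lean max",a.max(), "lat mean",b.mean())
        view=np.asarray(c["xyz"])-g; view/=np.linalg.norm(view); print("view in (lean,lat,z)",view@ex,view@ey,view[2])
        # silhouette edge mid-line in the image
        v,u=np.nonzero(m); A=np.stack([u,v],1).astype(np.float32); print("minrect",cv2.minAreaRect(A), u[v.argmax()],v.max())
        vx,vy,x0,y0=cv2.fitLine(A,cv2.DIST_L2,0,.01,.01).ravel(); print("line",vx,vy,x0,y0)
        # cast end pixels on lean plane
        o=np.asarray(c["xyz"])
        t=((A-[x0,y0])@[vx,vy]); q=np.percentile(t,[2,20,80,99.5])
        for k in q:
            uu,vv=x0+vx*k,y0+vy*k; d=rot(c)@np.array([(uu-c["cx"])/c["fx"],(vv-c["cy"])/c["fy"],1]); X=o+d*(((g-o)@ey)/(d@ey)); print("axis pt lean,z",(X-g)@ex*1000,(X-g)[2]*1000)
    m=(W[...,2]>.066)&(W[...,2]<.085)&(W[...,0]>.36)&(W[...,0]<.46)&(W[...,1]>.17)&(W[...,1]<.28)
    q=W[m].astype(np.float64); print(n,len(q),"rim",cv2.minEnclosingCircle((q[:,:2]*1000).astype(np.float32)),np.median(q[:,2]))
    cc=(np.array([*cv2.minEnclosingCircle((q[:,:2]*1000).astype(np.float32))[0],75])/1000-g); print("mouth rel (lean,lat,z)",cc@ex*1000,cc@ey*1000,cc[2]*1000)
```

```text
grip pt [0.35854309 0.19886273 0.27586344] lean dir [ 9.23669699e-01 -3.83189620e-01 -5.85994264e-05]
pts 488 low -0.1210523335758451 lean max 0.07722820812440014 lat mean -0.01033539984553557
view in (lean,lat,z) 0.287034259690842 -0.8824647030526995 0.3727965429059434
minrect ((246.41981506347656, 169.6556396484375), (43.51359939575195, 17.968788146972656), 60.945396423339844) 256 188
line 0.6255067 0.7802188 246.59221 170.09016
axis pt lean,z 18.83045551658214 -46.15790952236998
axis pt lean,z 29.801833188190514 -61.91080713498415
axis pt lean,z 57.44213910462622 -101.59724598666153
axis pt lean,z 71.69707527468876 -122.06473481830137
side 249 rim ((408.0860900878906, 219.4360809326172), 30.348403930664062) 0.07408442013930361
mouth rel (lean,lat,z) 37.889639750170005 38.02472797366874 -200.86344339151125
wrist 2253 rim ((409.77593994140625, 220.62631225585938), 29.967418670654297) 0.07525029513755371
mouth rel (lean,lat,z) 38.99441856690104 39.77164146447924 -200.86344339151125
```

Run:
```python
from h import *
s,p,Rm=st(); g=p-.0187*Rm[:,2]; ex=-Rm[:,0]; ey=Rm[:,1]
c=dict(np.load("wrist3.npz")); W=cloud(c); m=blue(c)&(np.linalg.norm(W-g,axis=-1)<.08)
P=W[m]-g; print("blue",len(P),[np.percentile(P@e,[1,50,99]).round(4) for e in(ex,ey,np.array([0,0,1.]))])
hsv=cv2.cvtColor(c["color"],cv2.COLOR_BGR2HSV); d=(hsv[...,1]<60)&(np.linalg.norm(W-g,axis=-1)<.06); d[:280]=0;d[345:]=0;d[:,:290]=0;d[:,345:]=0
v,u=np.nonzero(d); print("disc",u.mean(),v.mean(),len(u)); Q=W[d]-g; q=np.median(Q,0); print("top centre (lean,lat,z)",q@ex*1000,q@ey*1000,q[2]*1000)
# plane normal of top from depth within blue+disc near top
k=np.zeros((480,640),bool); k[285:335,295:340]=1; F=W[k]-g; F=F[np.isfinite(F).all(1)]; n=np.linalg.svd(F-F.mean(0),full_matrices=False)[2][2]; print("normal lean,lat,z",n@ex,n@ey,n[2])
```

```text
blue 5884 [array([-0.0231, -0.0096,  0.0026]), array([-0.0161, -0.0003,  0.0159]), array([0.0014, 0.0103, 0.018 ])]
disc 315.5498392282958 311.5316184351554 933
top centre (lean,lat,z) -10.986741453553297 -0.13336786671575385 10.384771352633216
normal lean,lat,z 0.5411546438018084 -0.014910303575821088 -0.8408198185922781
```

```bash
python3 -m handwheel '[[15,15,0,0,0.2],[31,39,10,0,0.2],[31,39,25,0,0.2],[31,39,40,0,0.2],[31,39,55,0,0.2],[31,39,62,0,0.2],[31,39,62,0,0.2]]'
python3 - <<'E'
from h import *
for n in("side","top"):
    c=imaging.read_camera(n); cv2.imwrite(f"pics/{n}4.png",c["color"]); np.savez(f"{n}4.npz",**c)
a=cv2.imread("pics/side4.png")[150:250,200:310]; b=cv2.imread("pics/top4.png")[250:340,170:280]
cv2.imwrite("pics/c4.png",np.hstack([cv2.resize(a,(440,400),interpolation=2),cv2.resize(b,(340,400),interpolation=2)]))
E
```

```text
clock: 7.15
tcp_pos: [0.3439, 0.2468, 0.1944]
orientation: [-0.001, 0.195, 0.981, -0.001]
wrist_force: [-0.3, 0.2, -2.7]
finger_gap: 0.0328
grip_force: 40.7
```

View pics/c4.png

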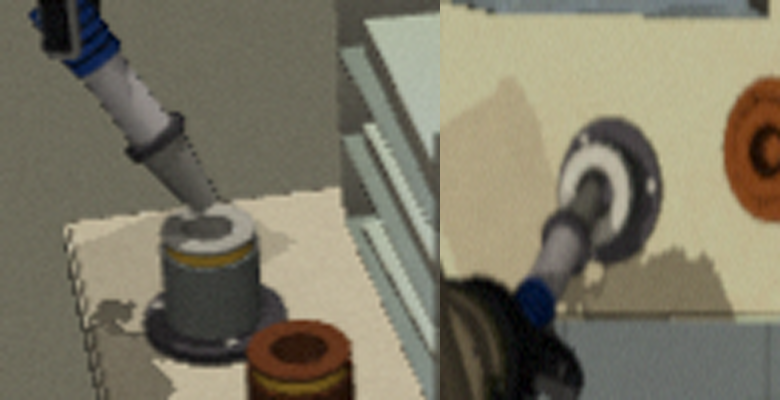

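The side crop shows the tip just above the grey rim (205,210), with the mouth centre at (200,228). The top crop shows the tip (595,175) inside the rim ring. Now for numbers.

Run:
```python
from h import *
s,p,Rm=st(); g=p-.0187*Rm[:,2]; ex=-Rm[:,0]; ey=Rm[:,1]; print("g",g)
M={"side":(.4075,.2202),"top":(.4134,.2178)}
for n in M:
    c=dict(np.load(f"{n}4.npz")); W=cloud(c); r=W-g; m0=np.array([*M[n],.075])-g
    print(n,"mouth rel lean,lat,z",m0@ex*1000,m0@ey*1000,m0[2]*1000)
    m=(abs(r@ey)<.03)&(r@ex<.11)&(r@ex>.01)&(W[...,2]>.09)&(W[...,2]<.19)
    l=cv2.connectedComponents(m.astype(np.uint8))[1]; m=l==np.bincount(l[l>0]).argmax(); P=r[m]
    print(" pts",m.sum(),"lean",np.percentile(P@ex,[1,99])*1000,"lat",np.percentile(P@ey,[1,50,99])*1000,"zmin",P[:,2].min()*1000)
    e=P[P@ex>np.percentile(P@ex,85)]; print(" end lean,lat,z",e.mean(0)@ex*1000,e.mean(0)@ey*1000,e.mean(0)[2]*1000)
    v,u=np.nonzero(m); A=np.stack([u,v],1).astype(np.float32)
    vx,vy,x0,y0=cv2.fitLine(A,cv2.DIST_L2,0,.01,.01).ravel(); t=(A-[x0,y0])@[vx,vy]; o=np.asarray(c["xyz"])
    for k in np.percentile(t,[1,30,70,99]):
        d=rot(c)@np.array([(x0+vx*k-c["cx"])/c["fx"],(y0+vy*k-c["cy"])/c["fy"],1]); X=o+d*(((g-o)@ey)/(d@ey)) if n=="side" else o+d*((.098-o[2])/d[2]); X=X-g; print("  axis",X@ex*1000,X@ey*1000,X[2]*1000)
    # image line: does axis pass laterally
```

```text
g [0.34481721 0.24721505 0.21442853]
side mouth rel lean,lat,z 68.19212586864838 -1.0426754005644467 -139.42853147939067
 pts 511 lean [11.95744715 72.89466556] lat [-22.68672536 -12.0717096    3.92310434] zmin -122.19727317422199
 end lean,lat,z 66.8100018708406 -7.324916458439313 -105.79139383860466
  axis 11.881427385345843 2.6805613788224584e-14 -32.907519511212705
  axis 28.686090561826546 2.1644081026442017e-13 -60.21516916429345
  axis 47.96456285882149 1.998279156141053e-13 -91.54276923602609
  axis 68.0269474371555 2.254391085472681e-13 -124.14423012322037
top mouth rel lean,lat,z 74.56147075250132 -1.0047425352224109 -139.42853147939067
 pts 332 lean [24.24539723 81.8385899 ] lat [-21.05758705  -5.67058033  16.19097423] zmin -121.65537411845325
 end lean,lat,z 75.47475374842644 -3.622222889978763 -102.55587850236714
  axis 12.321311532697342 12.0421311084683 -116.42853147939056
  axis 33.29793813384165 7.1749149738112745 -116.42853147939056
  axis 54.13030302922558 2.3411719478307464 -116.42853147939056
  axis 81.21806282102229 -3.944013178320785 -116.42853147939056
```

```bash
python3 -m handwheel '[[-4,1,3,0,0.2],[-4,1,6,0,0.2],[-4,1,9,0,0.2],[-4,1,12,0,0.2],[-4,1,15,0,0.2],[-4,1,17,0,0.2],[-4,1,19,0,0.2],[-4,1,19,0,0.2]]'
python3 -m handwheel '[[0,0,1,0,0.2],[0,0,3,0,0.2],[0,0,4,0,0.2],[0,0,5,0,0.2],[0,0,5,0,0.2]]'
```

```text
clock: 8.05
tcp_pos: [0.3483, 0.2466, 0.1759]
orientation: [-0.0, 0.195, 0.981, -0.0]
wrist_force: [-0.0, -0.0, -3.6]
finger_gap: 0.0326
grip_force: 40.7
clock: 8.55
tcp_pos: [0.3484, 0.2466, 0.1711]
orientation: [-0.0, 0.195, 0.981, -0.0]
wrist_force: [-0.2, -0.1, -2.5]
finger_gap: 0.0328
grip_force: 40.7
```

```bash
python3 -m handwheel '[[0,0,1,0,0.2],[0,0,2,0,0.2],[0,0,3,0,0.2],[0,0,4,0,0.2],[0,0,4,0,0.2]]'
python3 -m handwheel '[[-2,0,0,0,0.2],[-4,0,0,0,0.2],[-6,0,0,0,0.2],[-8,0,0,0,0.2],[-8,0,0,0,0.2]]'
```

```text
clock: 9.05
tcp_pos: [0.3484, 0.2466, 0.1671]
orientation: [-0.0, 0.195, 0.981, -0.0]
wrist_force: [-0.9, 0.3, -2.8]
finger_gap: 0.0325
grip_force: 40.7
clock: 9.55
tcp_pos: [0.3546, 0.244, 0.1674]
orientation: [-0.002, 0.194, 0.981, 0.0]
wrist_force: [-5.5, 3.5, 1.3]
finger_gap: 0.0327
grip_force: 41.1
```

```bash
python3 -m handwheel '[[-3,0,-1,0,0.2],[-6,0,-3,0,0.2],[-9,0,-5,0,0.2],[-12,0,-6,0,0.2],[-15,0,-8,0,0.2],[-15,0,-8,0,0.2]]'
```

```text
clock: 10.15
tcp_pos: [0.3701, 0.2377, 0.1753]
orientation: [0.0, 0.195, 0.981, -0.0]
wrist_force: [-3.4, 2.1, -1.0]
finger_gap: 0.0331
grip_force: 40.7
```

```bash
python3 -m handwheel '[[-3,0,-1,0,0.2],[-6,0,-2,0,0.2],[-9,0,-4,0,0.2],[-12,0,-5,0,0.2],[-15,0,-6,0,0.2],[-15,0,-6,0,0.2]]'
python3 - <<'E'
from h import *
for n in("side",):
    c=imaging.read_camera(n); cv2.imwrite(f"pics/{n}5.png",c["color"]); np.savez(f"{n}5.npz",**c)
a=cv2.imread("pics/side5.png")[130:250,190:310]
cv2.imwrite("pics/c5.png",cv2.resize(a,(480,480),interpolation=2))
E
```

```text
clock: 10.75
tcp_pos: [0.3842, 0.2319, 0.1813]
orientation: [0.0, 0.195, 0.981, -0.0]
wrist_force: [-3.5, 1.3, -2.3]
finger_gap: 0.0325
grip_force: 40.6
```

View pics/c5.png

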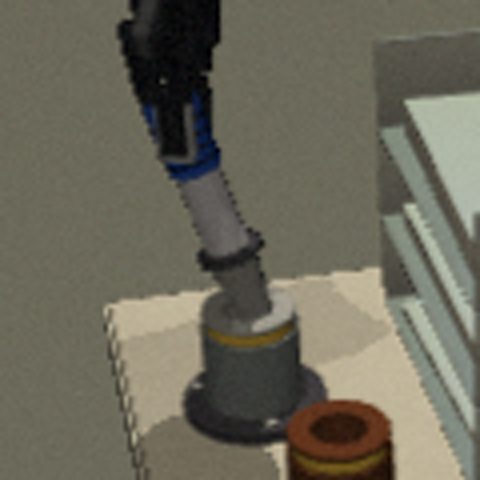

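The tool now leans about 17°, tip well inside the mouth (crop 255,310), yellow band still showing. I continue the pivot and start lowering.

```bash
python3 -m handwheel '[[-4,0,-1,0,0.2],[-8,0,-2,0,0.2],[-12,0,-3,0,0.2],[-16,0,-3,0,0.2],[-20,0,-2,0,0.2],[-24,0,-1,0,0.2],[-28,-1,0,0,0.2],[-28,-1,0,0,0.2]]'
python3 -m handwheel '[[0,0,2,0,0.2],[0,0,4,0,0.2],[0,0,6,0,0.2],[0,0,8,0,0.2],[0,0,10,0,0.2],[0,0,10,0,0.2]]'
```

```text
clock: 11.6
tcp_pos: [0.4097, 0.2204, 0.181]
orientation: [0.0, 0.195, 0.981, 0.0]
wrist_force: [-3.2, 2.0, -1.6]
finger_gap: 0.0329
grip_force: 41.0
clock: 12.2
tcp_pos: [0.4089, 0.2206, 0.1708]
orientation: [-0.0, 0.195, 0.981, -0.0]
wrist_force: [-2.0, 1.7, -2.1]
finger_gap: 0.0324
grip_force: 41.0
```

```bash
python3 -m handwheel '[[0,0,2,0,0.2],[0,0,4,0,0.2],[0,0,6,0,0.2],[0,0,8,0,0.2],[0,0,10,0,0.2],[0,0,12,0,0.2],[0,0,14,0,0.2],[0,0,14,0,0.2]]'
python3 - <<'E'
from h import *
c=imaging.read_camera("side"); cv2.imwrite("pics/side6.png",c["color"]); np.savez("side6.npz",**c); w=imaging.read_camera("wrist"); 
s,p,Rm=st(); g=p-.0187*Rm[:,2]; ex=-Rm[:,0]; ey=Rm[:,1]
W=cloud(w); k=np.zeros((480,640),bool); k[285:345,290:345]=1; k&=(np.linalg.norm(W-g,axis=-1)<.06); F=W[k]-g; n=np.linalg.svd(F-F.mean(0),full_matrices=False)[2][2]; print(len(F),"normal",n@ex,n@ey,n[2],"top z",np.median(F[:,2]))
a=c["color"][140:250,190:300]; b=w["color"][100:,120:520]; cv2.imwrite("pics/c6.png",np.hstack([cv2.resize(a,(400,400),interpolation=2),cv2.resize(b,(400,400))]))
E
```

```text
clock: 13.0
tcp_pos: [0.4095, 0.2205, 0.1573]
orientation: [0.0, 0.195, 0.981, -0.0]
wrist_force: [-1.9, 2.4, -0.6]
finger_gap: 0.0328
grip_force: 41.2
3290 normal -0.07462410486811741 -0.00016970703283145227 0.9971647848139231 top z 0.01275247157776635
```

View pics/c6.png

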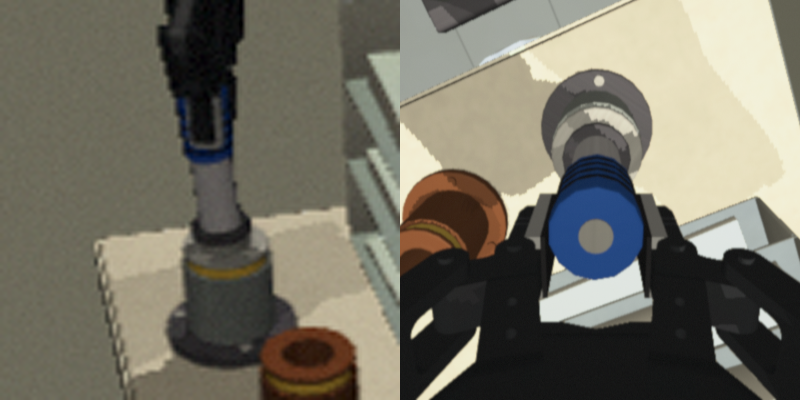

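The tool is nearly plumb (about 4°), the flange is about 10 mm above the rim (crop 220,230), and the yellow band is still visible. I lower it slowly until it seats.

```bash
python3 -m handwheel '[[0,0,1,0,0.2],[0,0,2,0,0.2],[0,0,3,0,0.2],[0,0,4,0,0.2],[0,0,5,0,0.2],[0,0,6,0,0.2],[0,0,7,0,0.2],[0,0,7,0,0.2]]'
python3 -m handwheel '[[0,0,1,0,0.2],[0,0,2,0,0.2],[0,0,3,0,0.2],[0,0,3,0,0.2]]'
```

```text
clock: 13.9
tcp_pos: [0.4101, 0.2206, 0.1513]
orientation: [0.001, 0.195, 0.981, 0.0]
wrist_force: [-1.3, -0.3, 5.8]
finger_gap: 0.0327
grip_force: 41.8
clock: 14.3
tcp_pos: [0.4104, 0.2205, 0.1486]
orientation: [0.002, 0.195, 0.981, 0.0]
wrist_force: [-1.0, 1.2, 7.0]
finger_gap: 0.0327
grip_force: 42.0
```

```bash
python3 -m handwheel '[[0,0,1,0,0.2],[0,0,2,0,0.2],[0,0,3,0,0.2],[0,0,4,0,0.2],[0,0,4,0,0.2]]'
python3 -m handwheel '[[0,0,1,0,0.2],[0,0,2,0,0.2],[0,0,3,0,0.2],[0,0,3,0,0.2]]'
```

```text
clock: 14.8
tcp_pos: [0.4124, 0.2203, 0.1463]
orientation: [0.004, 0.195, 0.981, 0.0]
wrist_force: [-1.3, -2.1, 15.2]
finger_gap: 0.0327
grip_force: 43.0
clock: 15.2
tcp_pos: [0.4139, 0.2202, 0.1445]
orientation: [0.006, 0.195, 0.981, 0.001]
wrist_force: [-0.5, -2.6, 22.1]
finger_gap: 0.0329
grip_force: 44.1
```

```bash
cat > chk.py <<'E'
from h import *
import sys
k0=sys.argv[1]
c=imaging.read_camera("side"); w=imaging.read_camera("wrist"); s,p,Rm=st(); g=p-.0187*Rm[:,2]; ex=-Rm[:,0]; ey=Rm[:,1]
W=cloud(w); k=np.zeros((480,640),bool); k[285:345,290:345]=1; k&=(np.linalg.norm(W-g,axis=-1)<.07); F=W[k]-g; n=np.linalg.svd(F-F.mean(0),full_matrices=False)[2][2]
print(len(F),"normal",n@ex,n@ey,n[2],"top rel",np.median(F[:,2]),"top world z",np.median(W[k][:,2]))
a=c["color"][165:245,205:305]; cv2.imwrite(f"pics/c{k0}.png",cv2.resize(a,(600,480),interpolation=2))
S=cloud(c); m=(S[...,2]>.055)&(S[...,2]<.085)&(np.hypot(S[...,0]-.4075,S[...,1]-.2202)>.022)&(np.hypot(S[...,0]-.4075,S[...,1]-.2202)<.029); print("rim z side",np.percentile(S[m][:,2],[50,75,90]),m.sum())
h=cv2.cvtColor(c["color"],cv2.COLOR_BGR2HSV); y=cv2.inRange(h,(18,100,80),(34,255,255)); y[:200]=0;y[225:]=0;y[:,:225]=0;y[:,280:]=0; print("yellow px",(y>0).sum())
print("force",s["wrist_force"],p)
E
python3 - <<'E'
import numpy as np,cv2
c=dict(np.load("side6.npz")); h=cv2.cvtColor(c["color"],cv2.COLOR_BGR2HSV); y=cv2.inRange(h,(18,100,80),(34,255,255)); y[:200]=0;y[225:]=0;y[:,:225]=0;y[:,280:]=0; print("yellow before",(y>0).sum())
E
python3 chk.py 7
```

```text
yellow before 48
3284 normal -0.03358341700793703 0.011239121323302357 0.9989832499996935 top rel 0.013318134315822946 top world z 0.1765803157201391
rim z side [0.06574069 0.06733069 0.06810115] 111
yellow px 0
force [ 0.51457919 -3.97871338 21.28004201] [0.41388243 0.22016519 0.14456338]
```

View pics/c7.png

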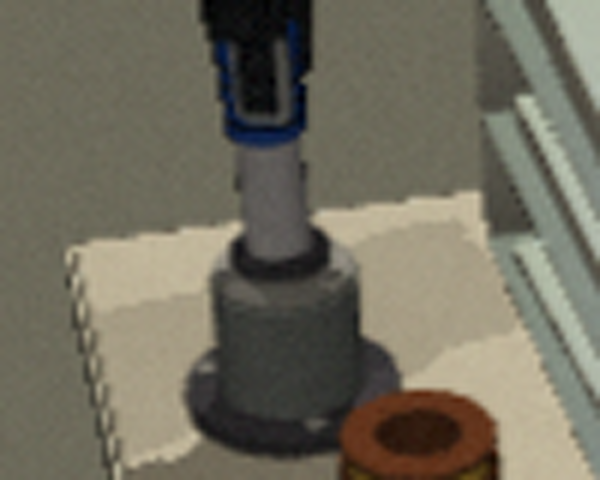

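The yellow band is gone (0 px, rim at about 67 mm), so the socket is essentially home. The arm is bent about 4 mm off the axis, so I recentre along the lean direction and press once more to seat the taper fully.

```bash
python3 -m handwheel '[[-1,0,0,0,0.2],[-2,0,1,0,0.2],[-3,0,2,0,0.2],[-3,0,3,0,0.2],[-3,0,4,0,0.2],[-3,0,5,0,0.2],[-3,0,5,0,0.2]]'
python3 chk.py 8
```

```text
clock: 16.0
tcp_pos: [0.4175, 0.2192, 0.1419]
orientation: [0.007, 0.195, 0.981, 0.001]
wrist_force: [-4.5, -5.7, 37.1]
finger_gap: 0.0326
grip_force: 46.8
3291 normal -0.010639290856169608 0.01943524044305364 0.999607251347431 top rel 0.014058196361177472 top world z 0.1746114405281916
rim z side [0.06616892 0.06771612 0.06863975] 107
yellow px 0
force [-4.09717966 -5.80824948 37.26385188] [0.41746641 0.21917238 0.14185514]
```

```bash
python3 -m handwheel '[[0,0,-2,0,0.2],[0,0,-4,0,0.2],[0,0,-5,0,0.2],[0,0,-5,0,0.2],[0,0,-5,0,0.6],[0,0,-5,0,0.8],[0,0,-5,0,1],[0,0,-5,0,1]]'
python3 -m handwheel '[[0,0,0,0,1],[0,0,0,0,1],[0,0,-10,0,1],[0,0,-25,0,1],[0,0,-50,0,1],[0,0,-80,0,1],[0,0,-110,0,1],[0,0,-110,0,1]]'
python3 - <<'E'
from h import *
c=imaging.read_camera("side"); t=imaging.read_camera("wrist")
h=cv2.cvtColor(c["color"],cv2.COLOR_BGR2HSV); y=cv2.inRange(h,(18,100,80),(34,255,255)); y[:200]=0;y[225:]=0;y[:,:225]=0;y[:,280:]=0; print("yellow px",(y>0).sum())
a=c["color"][145:245,195:305]; b=t["color"]; cv2.imwrite("pics/c9.png",np.hstack([cv2.resize(a,(360,330),interpolation=2),cv2.resize(b,(440,330))]))
W=cloud(t); m=blue(t)&(np.hypot(W[...,0]-.41,W[...,1]-.22)<.04)&(W[...,2]>.165); P=W[m]; print("top z",np.median(P[:,2]),"centre",cv2.minEnclosingCircle((P[:,:2]*1000).astype(np.float32)))
n=np.linalg.svd(P-P.mean(0),full_matrices=False)[2][2]; print("normal",n)
m=(W[...,2]>.06)&(W[...,2]<.072)&(np.hypot(W[...,0]-.41,W[...,1]-.22)<.04); Q=W[m]; print("rim z",np.median(Q[:,2]),cv2.minEnclosingCircle((Q[:,:2]*1000).astype(np.float32)))
print(st()[0]["wrist_force"],st()[0]["qvel"])
E
```

```text
clock: 16.9
tcp_pos: [0.4114, 0.2193, 0.1398]
orientation: [-0.0, 0.195, 0.981, -0.0]
wrist_force: [-0.5, -0.1, 0.5]
finger_gap: 0.0855
grip_force: 0.0
clock: 17.7
tcp_pos: [0.4141, 0.2202, 0.2551]
orientation: [0.003, 0.195, 0.981, 0.002]
wrist_force: [1.0, 0.4, 0.2]
finger_gap: 0.0855
grip_force: 0.0
yellow px 0
top z 0.1745403346703649 centre ((409.24200439453125, 221.49392700195312), 16.543394088745117)
normal [-0.06017903  0.02690893  0.99782483]
rim z 0.0678858145597476 ((409.4901428222656, 220.66513061523438), 30.807361602783203)
[-0.1402737   0.35831734 -0.56314726] [-0.00088773  0.01742744 -0.04365926 -0.01110165  0.00041548 -0.00217627]
```

View pics/c9.png

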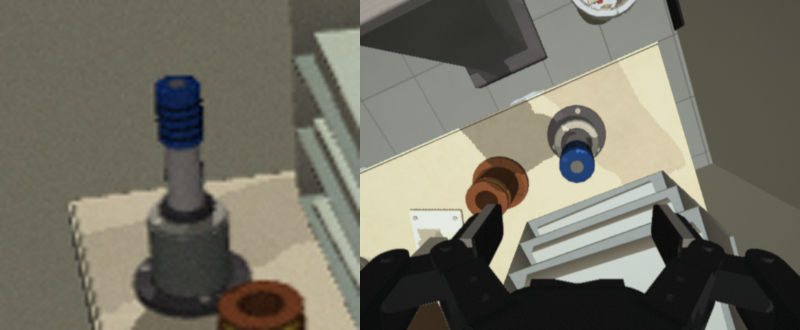

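The tool stands plumb and released: its top centre is within 1 mm of the rim centre, the band is hidden, and the gripper is clear above it.

```bash
python3 -c "
from workcell import workorder; print(workorder.hand_in())"
```

```text
the job is handed in; nothing more can be done
None
```

The mixing tool is standing upright and released in the grey holder, with the socket home and its yellow band out of sight. I handed the job in at about 18 s of the 54 s allowed; the hand-in gave no verdict.

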